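Peel the top sample tray off a clinging stack and present it over the analyser

ROBOT

A 6-joint arm with a two-finger parallel gripper is mounted at the origin on the work surface. World frame = base frame: x ahead of the robot, y to its left, z up, the work surface at z = 0. Lengths are in m, angles in degrees, forces in N, time in s.
With the tool pointing down it reaches from about 0.3 to 0.875 m from the base axis. Payload 4.2 kg.
Tool frame: the origin (TCP) lies between the finger pads; the fingertips stand 19 mm ahead of it and the grasp point (between the pads) is the TCP; z points along the fingers, y is the line along which they close (so a half turn about z gives the same grasp; the last joint's range is limited). The gripper opens to 85 mm and grips with 20 to 120 N. Pads are 22 mm wide; open, the fingers measure 114 mm over their backs; the gripper's body (76 mm by 85 mm) begins 54 mm behind the grasp point. The pads swing forward as they close: fully open they stand 13 mm farther back than shut.
Start: joints at [-75.802, 18.312, 89.639, -0, 72.044, -1.146], TCP at [0.152, -0.555, 0.25] pointing down, gripper open.
Joint ranges: [-177.97, 177.97], [-48.28, 115.42], [12.27, 149.76], [-77.06, 257.06], [2.81, 150.46], [-146.56, 146.56]. Speed limits (degrees/s): [147.25, 147.25, 180, 180, 180, 180].

INTERFACE

Orientations are given as a 3x3 rotation matrix whose columns are the frame's x, y, z axes.
In Python, from bench import observe, cams, ticket gives the robot as it stands.
- The arm moves only by the tool send_rows, never from a script. Its argument "increments" is a list of rows, each a list of 3 entries, a list of its own where there are three numbers: the shift along the tool's x, y, z in mm, then the turn about the tool's z in rad, then the opening, from 0 (shut) to 1 (fully open). A call has 1 to 12 rows; each row is the pose to reach, as a shift and turn from the pose commanded when the call began, along the tool's axes at that moment; what a row does not reach only later rows make up. A row lasts 1/10 s, in which the tool goes at most 50 mm and 8.59 degrees, less where a joint would pass 70% of its speed; a pose out of reach is approached as far as the arm can. A call with a gripper value outside its range is refused whole. The fingers move at their own pace and stop on an object; "squeeze" is the grip in N (left out, the last holds). Time passes only in rows, so rows that repeat a pose let the fingers close. It gives the time, the measured TCP pose, the force, the opening and the grip force at its end, in the units of the state.
- observe(): the state, without advancing time (a new reading comes with each control period).
- cams.camera(name): name is "scene" or "top"; returns the picture (400x640x3 uint8, blue, green, red); there is no depth.
- cams.camera_params(name): a dict with "mtx" (3x3 intrinsics, pixels), "world_from_camera" (4x4, takes a point from camera to world coordinates). Camera axes: x right, y up, looking along -z (the intrinsics and any distortion apply to the point x, -y, -z); pixel columns grow to the right and rows downward; lengths in m; the calibration is good to about 2 mm. A picture is of the moment at which its call begins. camera_params takes no time and is no camera call.
- ticket.finish_job(): hands the job in; it is judged then, once.
The state is a dict: "time": time; "q": joint angles; "joint_velocities": joint speeds; "effort": joint torques, N m; "eef_pos": TCP position; "tcp_rot": TCP orientation; "contact_force": force on the tool from outside, world axes, zero at the start; "torque": the same for the moment, N m; "grip_width": finger opening in m; "finger_force": force on a finger pad.
Only numpy, scipy, OpenCV 4.12 (cv2) and the standard library are available. Lean on these libraries where they do the work, as an engineer would, in place of code of your own. Each camera call takes 0.05 s, during which the arm holds its last target. There are 200 camera calls.

TASK

The steel sample trays in the black holder cling together. Take the top one by its orange corner tab and peel it off from that corner, so that the opposite corner still sits on the stack while the tab corner is clearly up, without dragging the trays below up with it. Then bring it over the analyser and finish while still holding it there in the gripper, still and level, centred and squared up with the steel stage, about 70 mm above it and touching nothing else; leave the jar, beaker and screwdriver alone.

Things in the scene. Friction and masses are not known exactly. Their poses are not given: they have to be found in the camera images.
- holder: Black plate 125 x 165 x 8 mm fixed to the table with four aluminium guide posts (tops 56 mm above the table) around seven nested steel trays. Origin: centre of its underside; z up, y along the trays' long side. It stands to the left or the right, turned by up to 0.5 rad.
- tray_mid (a point): Centre of the top tray, the one loose tray: formed steel, 84 x 120 mm over the rim (x, y), 24 mm high, about 110 g. This point is 12 mm above its underside. Its 6 mm high rolled rim (18 to 24 mm above the underside) rests on the rim of the tray below, the rest nested inside. At the start it has the holder's yaw, its underside 44 mm above the table.
- tray_tab (a point): Grasp point in the orange tab at the tray's -x, -y corner: upright fin 10 mm thick, 26 mm long along the diagonal (0.96 rad from the tray's x towards y), top 36 mm above the rim. Point: 34 mm to -x, 48.6 mm to -y of the centre, 24 mm above the rim's top. Pinch its thickness from above, fingertips kept above the rim, with 30 N or more: the tray hangs to one side.
- tray_tabcorner (a point): Underside of the rim at the tray's outer corner with the tab (-42, -60 mm from the tray's centre, 18 mm above its underside). 62 mm above the table at the start.
- tray_far (a point): Underside of the rim at the opposite outer corner (+42, +60 mm from the tray's centre, 18 mm above its underside). 62 mm above the table at the start.
- tray: The top tray; origin at the centre of its underside. Four sprung rubber grips on the tray below pinch the long sides of its rim, 31 mm in y from its centre, over the rim's lower 5 mm. Lifted level, all hold at once and the trays below come up too; turned up about its far corner, it needs half the force and all let go by about 0.25 rad.
- stack (a joint): How far the six trays below (0.66 kg together) have been pulled up in the holder, m; 0 is fully down, they slide freely on the guide posts and sink back by their weight.
- stage_mid (a point): Middle of the top of the analyser's steel stage, marked with a black dot, 90 mm above the table. The stage is a plate 110 x 150 mm (x, y); the axes are the analyser's, which is turned by up to 0.25 rad.
- analyser: White bench analyser with blue and black front, 255 x 200 mm, 82 mm high, fixed to the table; origin on the table right under the middle of the stage. A parked clamp arm with a black knob stands 110 to 150 mm behind the stage middle (towards +x), up to 142 mm above the table.
- jar: Bystander: amber jar with blue cap, 46 mm across, 65 mm high, origin at its underside.
- beaker: Bystander: white beaker, 54 mm across, 70 mm high, origin at its underside.
- driver: Bystander: blue-handled screwdriver 150 mm long lying on the table along x.
Things that resemble listed ones, but are neither listed nor needed, are in the scene too. What is shaped like the tray but yellow is not meant. Leave any blue or green look-alike of the holder alone.

How it is judged:
By the outcome, as a careful person would: the job done as asked, in the order asked, and still so for the second after the job is handed in, while the arm keeps its last pose, push and grip.
It also fails if it takes over 48 s, if anything falls off the work surface, if the arm or the gripper's body presses on something with over 40 N, if the wrist force passes 120 N, or if a joint passes its speed limit or range.

## Working session

There is one attempt and no reset: what is moved stays moved. The work goes in short steps, Python scripts to look and compute and a tool call to move; the robot and the scene stay as the last step left them, time stands still between calls to the robot, and variables do not carry over. Pictures are saved under pics/ and viewed, at most 10 in all, crops included, and the job is handed in when it is done.

Besides the shell and the picture viewer there is one more tool, called after "Request:" as a command line: name --argument value ..., lists and objects as JSON in quotes. send_rows: Moves the arm, as the interface text tells. Its arguments: {"type":"object","properties":{"increments":{"type":"array","items":{"type":"array"}},"squeeze":{"type":"number"}},"required":["increments"]}

```bash
ls; mkdir -p pics; python3 - <<'E'
from bench import observe,cams
import cv2,numpy as np
np.set_printoptions(precision=4,suppress=True)
for n in("scene","top"):
    cv2.imwrite(f"pics/{n}0.png",cams.camera(n)); p=cams.camera_params(n); print(n,p)
s=observe();print(s)
E
```

```text
pics
scene {'mtx': array([[507.6256,   0.    , 315.0417],
       [  0.    , 507.6256, 200.429 ],
       [  0.    ,   0.    ,   1.    ]]), 'world_from_camera': array([[ 0.6223, -0.6627,  0.4166,  1.1838],
       [ 0.7827,  0.5198, -0.3423, -0.5981],
       [ 0.0103,  0.5391,  0.8422,  1.3727],
       [ 0.    ,  0.    ,  0.    ,  1.    ]])}
top {'mtx': array([[455.5578,   0.    , 323.4492],
       [  0.    , 455.5578, 205.8315],
       [  0.    ,   0.    ,   1.    ]]), 'world_from_camera': array([[-0.0246,  0.9893, -0.1439,  0.3853],
       [-0.9997, -0.0238,  0.0068, -0.0898],
       [ 0.0033,  0.144 ,  0.9896,  1.3928],
       [ 0.    ,  0.    ,  0.    ,  1.    ]])}
{'time': 0.1, 'q': array([-75.8027,  18.3479,  89.7002,  -0.0001,  72.0437,  -1.1444]), 'joint_velocities': array([-0.0629, -0.1659, -0.1013, -0.0451,  0.0518, -0.0177]), 'effort': array([  0.0001, -41.6407, -23.4705,  -0.    ,   0.0049,   0.    ]), 'eef_pos': array([ 0.152 , -0.5541,  0.2496]), 'tcp_rot': array([[ 0.9644,  0.2646, -0.0004],
       [ 0.2646, -0.9644,  0.0016],
       [ 0.    , -0.0016, -1.    ]]), 'contact_force': array([ 0.5244, -0.282 ,  0.6669]), 'torque': array([-0.0712, -0.0292, -0.0205]), 'finger_force': 0.0, 'grip_width': 0.08548760685545202}
```

View pics/top0.png

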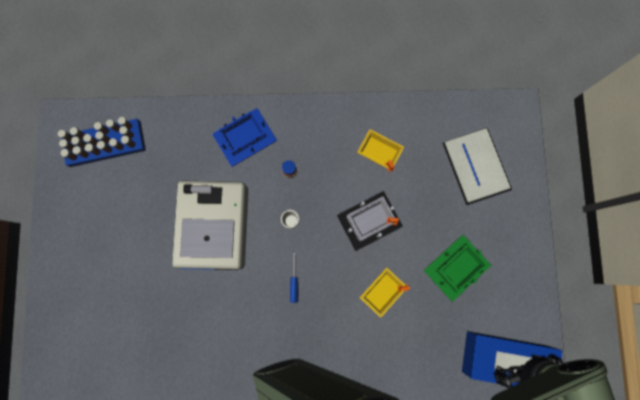

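View pics/scene0.png

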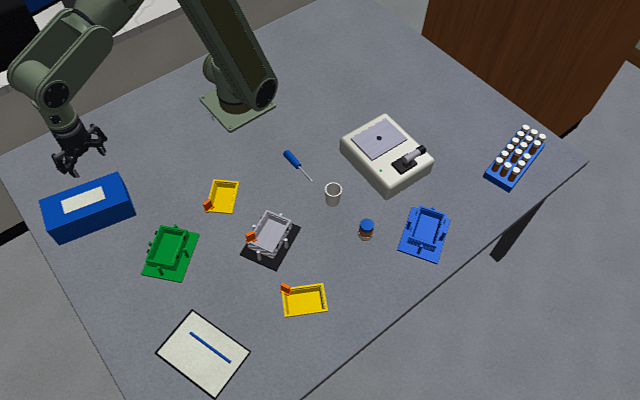

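The top view shows the black holder with the steel tray near (370,220), its orange tab near (394,221), and the stage dot near (207,238). The scene view shows the tray at about (270,233), the tab at (251,237) and the stage dot at (379,138). I'll zoom in on these next.

```bash
python3 - <<'E'
import cv2,numpy as np
t=cv2.imread('pics/top0.png');s=cv2.imread('pics/scene0.png')
def c(im,x,y,w,h,k): return cv2.resize(im[y:y+h,x:x+w],None,fx=k,fy=k,interpolation=cv2.INTER_CUBIC)
# each 80x60 -> 400x300
a=c(t,330,185,80,60,5); b=c(t,165,175,100,100,3)
d=c(s,230,205,80,60,5); e=c(s,335,105,100,100,3)
cv=np.zeros((600,800,3),np.uint8)
cv[:300,:400]=a; cv[300:,:400]=d; cv[:300,400:700]=b; cv[300:,400:700]=e
cv2.imwrite('pics/crop0.png',cv)
E
```

```text
(no output)
```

View pics/crop0.png

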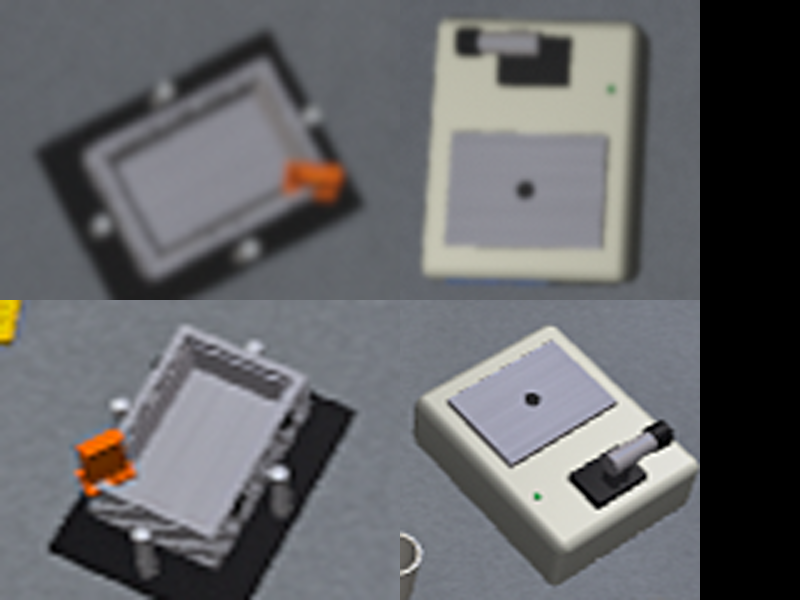

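The crop gives usable corners: in the top view, tray rim (85,155), (265,58), (152,280), plus the plate and stage corners. The scene view has matching ones. I'll fit both poses by least squares.

```bash
cat > h.py <<'E'
import numpy as np,cv2
from scipy.optimize import least_squares
from bench import observe,cams
np.set_printoptions(precision=4,suppress=True)
P={n:cams.camera_params(n) for n in("scene","top")}
def proj(n,X):
    T=np.linalg.inv(P[n]["world_from_camera"]); p=(T[:3,:3]@np.atleast_2d(X).T).T+T[:3,3]
    p=p*[1,-1,-1]; u=(P[n]["mtx"]@p.T).T; return u[:,:2]/u[:,2:]
def pose(p,L):
    c,s=np.cos(p[2]),np.sin(p[2]); L=np.atleast_2d(L)
    return np.c_[p[0]+c*L[:,0]-s*L[:,1],p[1]+s*L[:,0]+c*L[:,1],L[:,2]]
def fit(obs,p0):
    f=lambda p:np.concatenate([(proj(n,pose(p,L))-px).ravel() for n,L,px in obs])
    r=least_squares(f,p0,loss="soft_l1"); return r.x,f(r.x).reshape(-1,2)
E
python3 - <<'E'
from h import *
cr=lambda a,x,y,k,ox,oy:(np.array(a,float)-[ox,oy]+.5)/k-.5+[x,y]
z=.068
to=lambda a:cr(a,330,185,5,0,0); so=lambda a:cr(a,230,205,5,0,300)
ta=lambda a:cr(a,165,175,3,400,0); sa=lambda a:cr(a,335,105,3,400,300)
H=[("top",[(.042,.06,z),(.042,-.06,z),(-.042,.06,z)],to([(85,155),(265,58),(152,280)])),
("top",[(.0625,.0825,.008),(.0625,-.0825,.008),(-.0625,-.0825,.008)],to([(38,150),(268,32),(362,207)])),
("scene",[(-.042,.06,z),(.042,.06,z)],so([(185,325),(308,378)])),
("scene",[(.0625,.0825,.008),(-.0625,-.0825,.008)],so([(356,412),(50,550)]))]
print(*fit(H,[.4,-.2,.49]))
for n in("top","scene"): print(n,fit([h for h in H if h[0]==n],[.4,-.2,.49])[0])
h,k,z=.055,.075,.09
A=[("top",[(0,0,z),(h,k,z),(h,-k,z),(-h,-k,z),(-h,k,z)],ta([(525,190),(453,131),(608,135),(604,247),(446,242)])),
("scene",[(0,0,z),(h,k,z),(h,-k,z),(-h,-k,z),(-h,k,z)],sa([(532,399),(617,403),(512,465),(448,402),(548,340)]))]
print(*fit(A,[.37,.25,0]))
for a in A: print(a[0],fit([a],[.37,.25,0])[0])
E
```

```text
[ 0.5379 -0.2387  0.4569] [[ 0.1089 -0.5881]
 [ 0.0317  0.1245]
 [ 0.2741 -0.167 ]
 [-1.171   0.3265]
 [ 0.0797 -0.6077]
 [ 0.9126  0.1286]
 [-0.1249 -0.0213]
 [ 0.178  -0.1947]
 [ 0.3532 -0.3369]
 [-0.4515 -0.3669]]
top [ 0.5375 -0.2384  0.4544]
scene [ 0.5386 -0.239   0.4614]
[ 0.4901  0.2359 -0.0377] [[ 0.824  -0.1056]
 [-0.3107  0.0903]
 [ 0.1986 -0.5402]
 [-0.0708  0.6005]
 [-0.2191  1.5617]
 [ 0.1597  0.8812]
 [ 0.3089 -0.29  ]
 [-0.0635  0.5948]
 [-0.3528 -0.2811]
 [ 1.3271  0.0606]]
top [ 0.4909  0.2361 -0.0452]
scene [ 0.4889  0.2358 -0.0237]
```

```bash
cat >> h.py <<'E'
def go(target,ang=None):
    "increments (mm, rad) from measured pose to TCP target; ang = wanted world angle of tool y (mod pi)"
    s=observe(); R=s["tcp_rot"]; d=R.T@(np.array(target)-s["eef_pos"])*1000
    t=0
    if ang is not None:
        t=-(ang-np.arctan2(R[1,1],R[0,1])); t=(t+np.pi/2)%np.pi-np.pi/2
    print("t",s["time"],"pos",s["eef_pos"],"shift",d.round(1),"turn",round(t,4))
E
python3 - <<'E'
from h import *
H=[.538,-.2388,.457]
p=pose(H,[-.034,-.0486,.092])[0]; print(p)
go([p[0],p[1],.17],H[2]+.96-np.pi/2)
# stage refinement: bluish-grey plate vs cream surround
for n,(x,y) in(("top",(165,175)),("scene",(335,105))):
    im=cv2.imread(f"pics/{n}0.png"); hsv=cv2.cvtColor(im,cv2.COLOR_BGR2HSV)
    q=proj(n,[.4901,.2359,.09])[0].round().astype(int); print(n,q,im[q[1]+8,q[0]+8])
    m=(np.abs(im.astype(int)-im[q[1]+8,q[0]+8]).max(2)<28).astype(np.uint8)
    m=cv2.morphologyEx(m,cv2.MORPH_OPEN,np.ones((3,3)))
    k,l,st,_=cv2.connectedComponentsWithStats(m,connectivity=4); c=(l==l[q[1]+8,q[0]+8]).astype(np.uint8)
    cs,_=cv2.findContours(c,cv2.RETR_EXTERNAL,cv2.CHAIN_APPROX_NONE); c=max(cs,key=cv2.contourArea)
    print(cv2.contourArea(c),cv2.minAreaRect(c),cv2.approxPolyDP(c,4,True).reshape(-1,2).tolist())
E
```

```text
[ 0.5289 -0.2974  0.092 ]
t 0.1 pos [ 0.152  -0.5541  0.2496] shift [ 431.4 -147.7   79.8] turn -1.1492
top [207 238] [146 137 138]
1968.5 ((207.1123504638672, 237.8929901123047), (53.76449203491211, 38.9884033203125), 1.3971812725067139) [[182, 219], [181, 256], [232, 257], [234, 220]]
scene [379 139] [177 159 159]
1105.5 ((378.69122314453125, 137.4853057861328), (29.66925811767578, 45.618621826171875), 59.03623962402344) [[386, 119], [353, 137], [371, 158], [405, 139]]
```

Request:
send_rows --increments '[[[45, -15, 0], -0.14, 1], [[90, -30, 0], -0.28, 1], [[135, -46, 0], -0.42, 1], [[180, -61, 0], -0.56, 1], [[225, -77, 0], -0.7, 1], [[270, -92, 0], -0.84, 1], [[315, -108, 20], -0.98, 1], [[360, -123, 40], -1.1, 1], [[400, -137, 60], -1.149, 1], [[431, -148, 80], -1.149, 1], [[431, -148, 80], -1.149, 1], [[431, -148, 80], -1.149, 1]]' --squeeze 30

```text
time: 1.3
eef_pos: [0.5284, -0.2972, 0.1694]
tcp_rot: [[0.152, 0.988, -0.002], [0.988, -0.152, 0.001], [0.0, -0.002, -1.0]]
contact_force: [0.5, -0.2, 1.2]
grip_width: 0.0851
finger_force: 0.0
```

```bash
python3 - <<'E'
from h import *
H=[.538,-.2388,.457]
p=pose(H,[-.034,-.0486,.092])[0]
go(p,H[2]+.96-np.pi/2); print(observe()["tcp_rot"])
for n in("top","scene"):
    im=cams.camera(n); cv2.imwrite(f"pics/{n}1.png",im)
# refined stage outline: intersect lines fitted to contour sides
E
```

```text
t 1.3 pos [ 0.5284 -0.2972  0.1694] shift [-0.1  0.7 77.4] turn 0.0014
[[ 0.1518  0.9884 -0.0022]
 [ 0.9884 -0.1518  0.0006]
 [ 0.0002 -0.0023 -1.    ]]
```

Request:
send_rows --increments '[[[0, 0, 25], 0, 1], [[0, 1, 50], 0, 1], [[0, 1, 66], 0, 1], [[0, 1, 74], 0, 1], [[0, 1, 74], 0, 1], [[0, 1, 74], 0, 0.4], [[0, 1, 74], 0, 0], [[0, 1, 74], 0, 0], [[0, 1, 74], 0, 0], [[0, 1, 74], 0, 0], [[0, 1, 74], 0, 0], [[0, 1, 74], 0, 0]]' --squeeze 30

```text
time: 2.6
eef_pos: [0.5293, -0.2977, 0.0967]
tcp_rot: [[0.153, 0.988, -0.001], [0.988, -0.153, 0.0], [0.0, -0.001, -1.0]]
contact_force: [-2.5, 1.0, 3.9]
grip_width: 0.0098
finger_force: 32.7
```

```bash
cat >> h.py <<'E'
def st():
    s=observe(); print({k:s[k] for k in("time","eef_pos","contact_force","torque","grip_width","finger_force")})
def shot(tag,boxes):
    cv=[]
    for n,x,y,w,h,k in boxes:
        im=cams.camera(n); cv2.imwrite(f"pics/{n}{tag}.png",im)
        cv.append(cv2.resize(im[y:y+h,x:x+w],None,fx=k,fy=k,interpolation=cv2.INTER_CUBIC))
    cv2.imwrite(f"pics/c{tag}.png",np.hstack(cv))
E
python3 - <<'E'
from h import *
st(); shot("2",[("top",330,170,80,90,5),("scene",225,185,80,90,5)])
E
```

```text
{'time': 2.6, 'eef_pos': array([ 0.5293, -0.2977,  0.0967]), 'contact_force': array([-2.4575,  0.9586,  3.8673]), 'torque': array([0.1827, 0.4415, 0.1137]), 'grip_width': 0.009755465737162862, 'finger_force': 32.70343780517578}
```

View pics/c2.png

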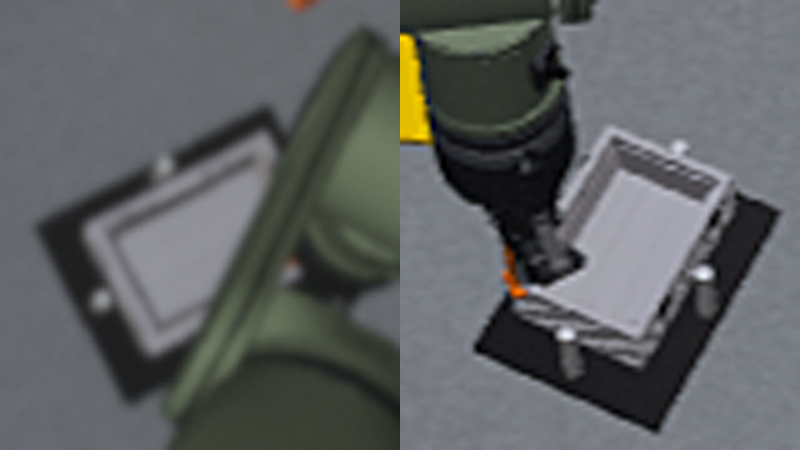

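The gripper is holding the tab: the tray is at (270,225) in the left panel, the finger is on the fin at about (545,260) in the right panel, and the width is 9.8 mm. I'll start the peel with a small step along the arc about the far corner, at minimum grip so the fin can swivel in the pads.

Request:
send_rows --increments '[[[0, 0, 0], 0, 0], [[0.5, 0, -1.5], 0, 0], [[1, 0, -3], 0, 0], [[1.5, 0, -5], 0, 0], [[2, 0, -7], 0, 0], [[2, 0, -7], 0, 0], [[2, 0, -7], 0, 0]]' --squeeze 22

```text
time: 3.4
eef_pos: [0.5291, -0.2958, 0.1033]
tcp_rot: [[0.153, 0.988, -0.002], [0.988, -0.153, 0.0], [0.0, -0.002, -1.0]]
contact_force: [-2.8, -2.3, -3.9]
grip_width: 0.0091
finger_force: 31.2
```

```bash
python3 - <<'E'
from h import *
st(); shot("3",[("top",330,170,80,90,5),("scene",225,185,80,90,5)])
E
```

```text
{'time': 3.4, 'eef_pos': array([ 0.5291, -0.2958,  0.1033]), 'contact_force': array([-2.8184, -2.3319, -3.9279]), 'torque': array([-0.6147,  0.8523,  0.0676]), 'grip_width': 0.009099405244098148, 'finger_force': 31.21723562479019}
```

View pics/c3.png

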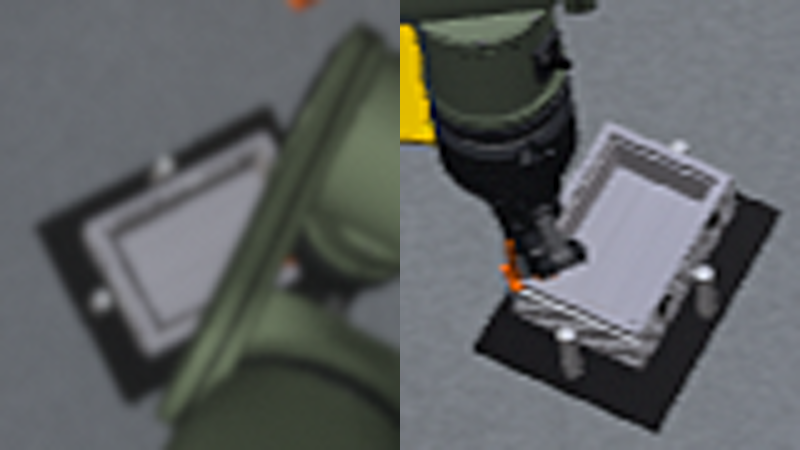

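The right panel shows a gap opening at the tab corner around (520,300), while the far corner at (735,180) hasn't moved. The tray is tilting without lifting the stack, so I'll continue the arc.

Request:
send_rows --increments '[[[1, 0, -3], 0, 0], [[2, 0, -6], 0, 0], [[3.5, 0, -9.5], 0, 0], [[5, 0, -13], 0, 0], [[5, 0, -13], 0, 0], [[5, 0, -13], 0, 0]]' --squeeze 22

```text
time: 4.1
eef_pos: [0.5317, -0.2908, 0.117]
tcp_rot: [[0.154, 0.988, 0.002], [0.988, -0.154, -0.0], [0.0, 0.003, -1.0]]
contact_force: [-0.4, 0.4, -1.2]
grip_width: 0.0094
finger_force: 31.6
```

```bash
python3 - <<'E'
from h import *
st(); shot("4",[("top",330,170,80,90,5),("scene",225,185,80,90,5)])
E
```

```text
{'time': 4.1, 'eef_pos': array([ 0.5317, -0.2908,  0.117 ]), 'contact_force': array([-0.4295,  0.36  , -1.2475]), 'torque': array([-0.0601,  0.0703,  0.0221]), 'grip_width': 0.00935250922169092, 'finger_force': 31.59036934375763}
```

View pics/c4.png

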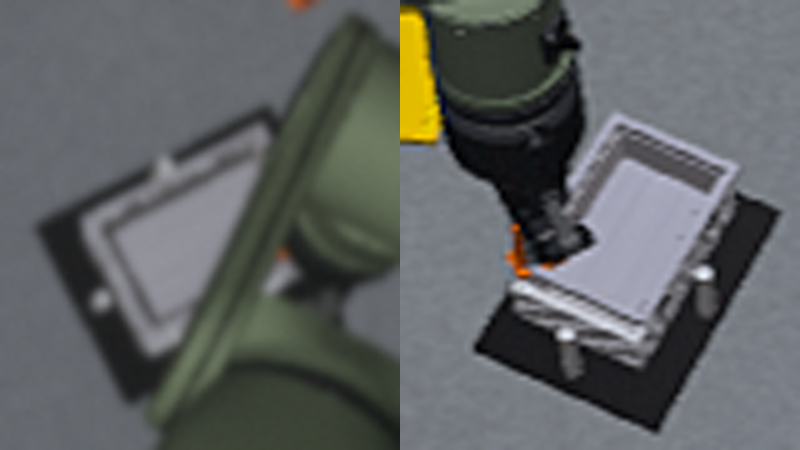

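```bash
cat >> h.py <<'E'
H=np.array([.538,-.2388,.457])
from scipy.spatial.transform import Rotation as Ro
def tray(tcp,th,g=(-.034,-.0486,.0527),yaw=None):
    "rim-top corners of the tray (-x+y,+x+y,+x-y) tilted th about the pinch axis with grasp point g (tray frame) at tcp"
    yaw=H[2] if yaw is None else yaw
    R=Ro.from_euler("z",yaw)*Ro.from_euler("z",.96)*Ro.from_euler("y",th)*Ro.from_euler("z",-.96)
    L=np.array([(-.042,.06,.024),(.042,.06,.024),(.042,-.06,.024)])
    return R.apply(L-np.array(g))+np.array(tcp)
E
python3 - <<'E'
from h import *
f=lambda X:((proj("scene",X)+.5-[225,185])*5-.5+[400,0]).round().astype(int).tolist()
print("rest",f(tray([.5289,-.2974,.0967],0)))
for th in(0,.05,.1,.15,.2):
    X=tray([.5317,-.2908,.117],th); print(th,f(X),"far z under rim",X[1,2]-.006)
E
```

```text
rest [[609, 125], [734, 177], [639, 340]]
0 [[619, 105], [745, 157], [650, 321]] far z under rim 0.0823
0.05 [[617, 109], [743, 164], [647, 324]] far z under rim 0.07571104251278304
0.1 [[615, 114], [740, 171], [645, 326]] far z under rim 0.06921028904115034
0.15 [[612, 119], [737, 178], [643, 329]] far z under rim 0.06281398808325402
0.2 [[610, 124], [733, 185], [640, 331]] far z under rim 0.05653812706035965
```

The tray popped free early. The fit gives a tilt of about 0.06 rad with the far corner about 10 mm up, and the force is now just the tray's weight. The lower trays still sit at their resting pixels. I'll lower the far corner back onto the stack, soften the grip using the opening setpoint, and tilt from there.

Request:
send_rows --increments '[[[-2, 0, 3], 0, 0], [[-4, 0, 6], 0, 0], [[-4, 0, 9], 0, 0], [[-4, 0, 11], 0, 0], [[-4, 0, 11], 0, 0]]' --squeeze 20

```text
time: 4.7
eef_pos: [0.5304, -0.2953, 0.1055]
tcp_rot: [[0.154, 0.988, 0.001], [0.988, -0.154, -0.0], [-0.0, 0.001, -1.0]]
contact_force: [0.4, -1.3, 2.5]
grip_width: 0.0095
finger_force: 32.2
```

```bash
python3 -c "
from h import *
st()"
```

```text
{'time': 4.7, 'eef_pos': array([ 0.5304, -0.2953,  0.1055]), 'contact_force': array([ 0.4036, -1.2507,  2.4655]), 'torque': array([ 0.0866, -0.0435,  0.0214]), 'grip_width': 0.009507793682558443, 'finger_force': 32.151854038238525}
```

Request:
send_rows --increments '[[[0, 0, 0], 0, 0.11], [[0, 0, 0], 0, 0.11], [[0, 0, 0], 0, 0.11]]' --squeeze 20

```text
time: 5.0
eef_pos: [0.5303, -0.2952, 0.1055]
tcp_rot: [[0.153, 0.988, 0.001], [0.988, -0.153, -0.001], [-0.001, 0.001, -1.0]]
contact_force: [-0.3, -1.9, 2.7]
grip_width: 0.0092
finger_force: 27.7
```

```bash
python3 -c "
from h import *
st()"
```

```text
{'time': 5.0, 'eef_pos': array([ 0.5303, -0.2952,  0.1055]), 'contact_force': array([-0.2777, -1.9486,  2.7284]), 'torque': array([ 0.0377, -0.1099,  0.026 ]), 'grip_width': 0.009215031009105212, 'finger_force': 27.67312914133072}
```

Request:
send_rows --increments '[[[0, 0, 0], 0, 0.13], [[0, 0, 0], 0, 0.13]]' --squeeze 20

```text
time: 5.2
eef_pos: [0.5297, -0.2944, 0.1048]
tcp_rot: [[0.153, 0.988, -0.001], [0.988, -0.153, 0.001], [0.001, -0.001, -1.0]]
contact_force: [-1.1, 0.4, -0.6]
grip_width: 0.0111
finger_force: 0.1
```

Request:
send_rows --increments '[[[0, 0, 0], 0, 0.15], [[0, 0, 0], 0, 0.15]]' --squeeze 20

```text
time: 5.4
eef_pos: [0.53, -0.2947, 0.1051]
tcp_rot: [[0.153, 0.988, -0.0], [0.988, -0.153, 0.0], [0.0, -0.0, -1.0]]
contact_force: [0.6, 0.4, -0.5]
grip_width: 0.0131
finger_force: 0.0
```

The grip fully released between setpoints 0.11 and 0.13, and the tray settled back on the stack. I'll re-grip higher and further out on the fin with a soft setpoint, so the pads resist rotation less.

Request:
send_rows --increments '[[[0, 0, 0], 0, 0.22], [[-6, 0, -1], 0, 0.22], [[-12, 0, -1], 0, 0.22], [[-12, 0, -1], 0, 0.15], [[-12, 0, -1], 0, 0.117], [[-12, 0, -1], 0, 0.117], [[-12, 0, -1], 0, 0.117], [[-12, 0, -1], 0, 0.117]]' --squeeze 20

```text
time: 6.2
eef_pos: [0.5279, -0.3072, 0.1065]
tcp_rot: [[0.153, 0.988, -0.001], [0.988, -0.153, -0.001], [-0.001, -0.0, -1.0]]
contact_force: [-4.1, -2.5, 1.7]
grip_width: 0.0097
finger_force: 7.0
```

Request:
send_rows --increments '[[[0, 0, 0], 0, 0.114], [[0, 0, 0], 0, 0.114], [[0, 0, 0], 0, 0.114]]' --squeeze 20

```text
time: 6.5
eef_pos: [0.5279, -0.3072, 0.1065]
tcp_rot: [[0.153, 0.988, -0.0], [0.988, -0.153, -0.001], [-0.001, -0.0, -1.0]]
contact_force: [-3.6, -3.1, 3.3]
grip_width: 0.0103
finger_force: 10.4
```

Request:
send_rows --increments '[[[1, 0, -3], 0, 0.114], [[2.4, 0, -7], 0, 0.114], [[3.8, 0, -10.5], 0, 0.114], [[5, 0, -14], 0, 0.114], [[5, 0, -14], 0, 0.114]]' --squeeze 20

```text
time: 7.0
eef_pos: [0.5295, -0.3014, 0.1209]
tcp_rot: [[0.153, 0.988, 0.001], [0.988, -0.153, -0.0], [0.0, 0.001, -1.0]]
contact_force: [-0.3, -0.0, -0.7]
grip_width: 0.0098
finger_force: 5.3
```

```bash
python3 - <<'E'
from h import *
st(); shot("5",[("top",330,170,80,90,5),("scene",225,185,80,90,5)])
E
```

```text
{'time': 7.0, 'eef_pos': array([ 0.5295, -0.3014,  0.1209]), 'contact_force': array([-0.3409, -0.0366, -0.7402]), 'torque': array([ 0.0202,  0.0502, -0.0508]), 'grip_width': 0.009753344698723233, 'finger_force': 5.271100848913193}
```

View pics/c5.png

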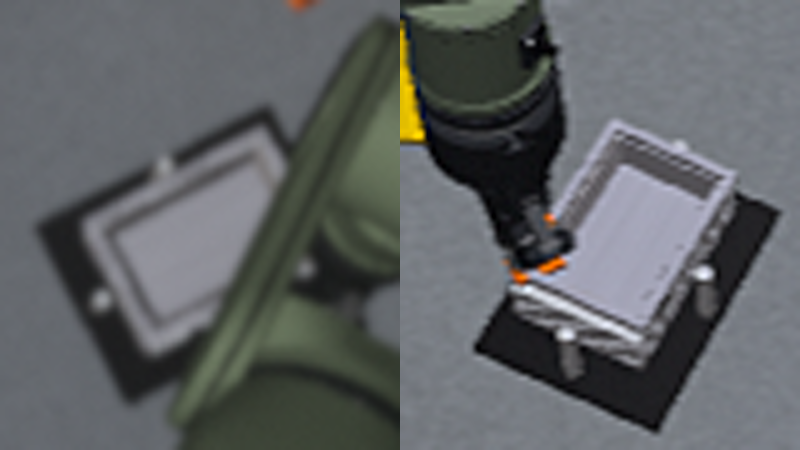

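The far corner is at (738,175), next to its resting pixel, while the tab side is up with a visible gap at (520,290). The arm carries about half the tray's weight, so the tray is pivoting on its far corner as intended. I'll continue to about 0.3 rad.

Request:
send_rows --increments '[[[1.5, 0, -3.5], 0, 0.114], [[3, 0, -7], 0, 0.114], [[5, 0, -10], 0, 0.114], [[6.5, 0, -13.5], 0, 0.114], [[8, 0, -17], 0, 0.114], [[10.5, 0, -20], 0, 0.114], [[12.5, 0, -23], 0, 0.114], [[14.5, 0, -26], 0, 0.114], [[14.5, 0, -26], 0, 0.114]]' --squeeze 20

```text
time: 8.0
eef_pos: [0.5315, -0.2874, 0.1468]
tcp_rot: [[0.153, 0.988, 0.001], [0.988, -0.153, -0.0], [-0.0, 0.001, -1.0]]
contact_force: [0.0, -0.4, -1.0]
grip_width: 0.0098
finger_force: 5.2
```

```bash
python3 - <<'E'
from h import *
st(); shot("6",[("top",330,170,80,90,5),("scene",225,185,80,90,5)])
f=lambda X:((proj("scene",X)+.5-[225,185])*5-.5+[400,0]).round().astype(int).tolist()
c=observe()["eef_pos"]
for th in(.1,.15,.2,.25,.3,.35):
    # fin point that was at the pads at re-grip
    g=np.array([-.034,-.0486,.0625])-.010*np.array([np.cos(.96),np.sin(.96),0]); X=tray(c,th,g); print(th,f(X),"far",X[1,2]-.006)
E
```

```text
{'time': 8.0, 'eef_pos': array([ 0.5315, -0.2874,  0.1468]), 'contact_force': array([ 0.0497, -0.3862, -0.9808]), 'torque': array([-0.1144,  0.0176,  0.0057]), 'grip_width': 0.00984494422149321, 'finger_force': 5.195733681321144}
0.1 [[630, 88], [757, 145], [662, 300]] far 0.08780479383730272
0.15 [[627, 94], [753, 153], [658, 303]] far 0.0809735299770901
0.2 [[623, 99], [748, 161], [655, 307]] far 0.07429066107191015
0.25 [[619, 105], [743, 169], [651, 310]] far 0.06777289081365502
0.3 [[615, 111], [738, 177], [648, 313]] far 0.06143651023358115
0.35 [[611, 117], [732, 185], [644, 316]] far 0.05529735698321552
```

View pics/c6.png

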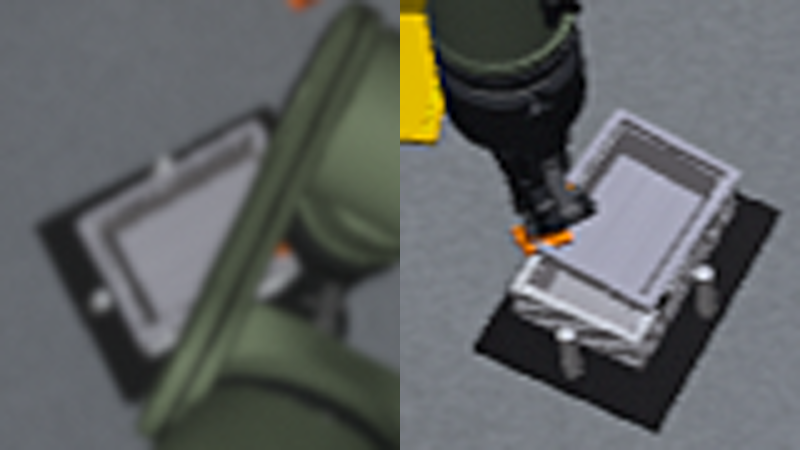

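The tray is at about 0.28 rad. The next tray down is visible and seated under the tab side near (590,300), and the far corner at (741,173) is on the stack. I'll set the far corner down gently, firm up the grip and lift.

Request:
send_rows --increments '[[[0, 0, 2], 0, 0.114], [[0, 0, 2.5], 0, 0.114], [[0, 0, 2.5], 0, 0.114], [[0, 0, 2.5], 0, 0], [[0, 0, 2.5], 0, 0], [[0, 0, 2.5], 0, 0], [[0, 0, 2.5], 0, 0]]' --squeeze 60

```text
time: 8.8
eef_pos: [0.5312, -0.2876, 0.1438]
tcp_rot: [[0.153, 0.988, -0.0], [0.988, -0.153, -0.0], [-0.0, -0.0, -1.0]]
contact_force: [-0.5, -1.8, -0.3]
grip_width: 0.0082
finger_force: 59.3
```

Request:
send_rows --increments '[[[0, 0, -5], 0, 0], [[0, 0, -15], 0, 0], [[0, 0, -30], 0, 0], [[0, 0, -50], 0, 0], [[0, 0, -75], 0, 0], [[0, 0, -100], 0, 0], [[0, 0, -125], 0, 0], [[0, 0, -140], 0, 0], [[0, 0, -145], 0, 0], [[0, 0, -145], 0, 0]]' --squeeze 60

```text
time: 9.8
eef_pos: [0.5314, -0.2876, 0.2899]
tcp_rot: [[0.153, 0.988, 0.002], [0.988, -0.153, -0.001], [-0.001, 0.002, -1.0]]
contact_force: [0.0, -0.7, -1.6]
grip_width: 0.0083
finger_force: 59.2
```

```bash
python3 - <<'E'
from h import *
st(); shot("7",[("top",280,150,130,120,3),("scene",210,110,130,120,3)])
R=observe()["tcp_rot"]
# levelling spot on the open table left of the analyser: tray centre (.47,.50), yaw wanted about 0.0
ang=-.035+.96-np.pi/2
g=np.array([-.034,-.0486])-.010*np.array([np.cos(.96),np.sin(.96)])
for nm,c,z in(("stage",(.490,.236),.25),("spot",(.47,.50),.25)):
    p=pose([*c,-.035],[*g,z])[0]; print(nm,p); go(p,ang)
E
```

```text
{'time': 9.8, 'eef_pos': array([ 0.5314, -0.2876,  0.2899]), 'contact_force': array([ 0.0318, -0.7284, -1.6312]), 'torque': array([-0.0736,  0.0136, -0.0286]), 'grip_width': 0.008347887400106255, 'finger_force': 59.21760678291321}
stage [0.4483 0.1806 0.25  ]
t 9.9 pos [ 0.5308 -0.2873  0.288 ] shift [ 449.7 -153.3   38.5] turn 0.4918
spot [0.4283 0.4446 0.25  ]
t 9.9 pos [ 0.5308 -0.2873  0.288 ] shift [ 707.5 -213.5   38.7] turn 0.4918
```

View pics/c7.png

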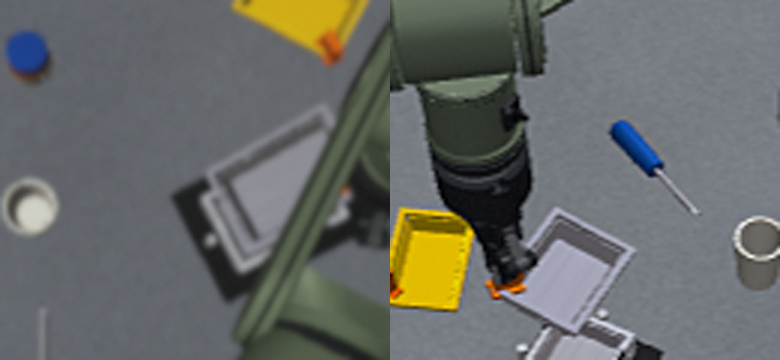

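The top tray hangs tilted at about (575,255) in the right panel, clear of the stack at (585,340). The pads only swivel the tray passively and the tool stays vertical, so I'll level it on the open table left of the analyser. Then I'll bring it back over the stage.

Request:
send_rows --increments '[[[20, -6, 0], 0, 0], [[55, -16, 0], 0.05, 0], [[95, -28, 0], 0.1, 0], [[140, -42, 0], 0.16, 0], [[185, -55, 0], 0.22, 0], [[230, -69, 0], 0.28, 0], [[275, -82, 0], 0.34, 0], [[320, -96, 0], 0.4, 0], [[365, -110, 0], 0.45, 0], [[410, -123, 0], 0.492, 0], [[455, -137, 0], 0.492, 0], [[500, -150, 0], 0.492, 0]]' --squeeze 60

```text
time: 11.1
eef_pos: [0.4576, 0.2317, 0.288]
tcp_rot: [[0.602, 0.799, -0.002], [0.799, -0.602, -0.001], [-0.002, -0.001, -1.0]]
contact_force: [1.6, -0.5, -1.0]
grip_width: 0.0079
finger_force: 59.2
```

```bash
python3 -c "
from h import *
go([.4283,.4446,.20],-.035+.96-np.pi/2)"
```

```text
t 11.1 pos [0.4576 0.2317 0.288 ] shift [ 152.6 -151.4   87.9] turn 0.0003
```

Request:
send_rows --increments '[[[35, -35, 0], 0, 0], [[67, -66, 0], 0, 0], [[100, -99, 0], 0, 0], [[130, -129, 0], 0, 0], [[153, -151, 10], 0, 0], [[153, -151, 45], 0, 0], [[153, -151, 88], 0, 0], [[153, -151, 125], 0, 0], [[153, -151, 155], 0, 0], [[153, -151, 165], 0, 0], [[153, -151, 165], 0, 0]]' --squeeze 60

```text
time: 12.2
eef_pos: [0.4298, 0.442, 0.122]
tcp_rot: [[0.602, 0.799, -0.003], [0.799, -0.602, -0.003], [-0.005, -0.001, -1.0]]
contact_force: [0.2, -0.5, -1.1]
grip_width: 0.0081
finger_force: 59.2
```

```bash
python3 - <<'E'
from h import *
st(); shot("8",[("top",60,170,130,120,3),("scene",400,60,130,120,3)])
E
```

```text
{'time': 12.2, 'eef_pos': array([0.4298, 0.442 , 0.122 ]), 'contact_force': array([ 0.1547, -0.4872, -1.0511]), 'torque': array([-0.0409, -0.0118, -0.0124]), 'grip_width': 0.008123193102429227, 'finger_force': 59.16978478431702}
```

Request:
send_rows --increments '[[[0, 0, 10], 0, 0], [[0, 0, 18], 0, 0], [[0, 0, 22], 0, 0], [[0, 0, 25], 0, 0], [[0, 0, 25], 0, 0]]' --squeeze 20

```text
time: 12.8
eef_pos: [0.4311, 0.4424, 0.0983]
tcp_rot: [[0.602, 0.798, -0.001], [0.798, -0.602, -0.001], [-0.001, -0.0, -1.0]]
contact_force: [1.2, 0.0, -0.6]
grip_width: 0.0085
finger_force: 59.2
```

Request:
send_rows --increments '[[[-1, 0, 3], 0, 0], [[-2, 0, 6], 0, 0], [[-3, 0, 9], 0, 0], [[-3, 0, 9], 0, 0]]' --squeeze 20

```text
time: 13.2
eef_pos: [0.4292, 0.4397, 0.0905]
tcp_rot: [[0.602, 0.798, 0.0], [0.798, -0.602, -0.0], [-0.0, 0.0, -1.0]]
contact_force: [-1.8, -3.9, 6.2]
grip_width: 0.008
finger_force: 60.3
```

Far corner is touching the table. Now I'll soften the grip and lower the tab side until the tray lies flat.

Request:
send_rows --increments '[[[0, 0, 0], 0, 0.108], [[0, 0, 0], 0, 0.112], [[0, 0, 0], 0, 0.112], [[0, 0, 0], 0, 0.112]]' --squeeze 20

```text
time: 13.6
eef_pos: [0.4294, 0.4401, 0.0897]
tcp_rot: [[0.602, 0.798, -0.0], [0.798, -0.602, -0.0], [-0.0, 0.0, -1.0]]
contact_force: [-0.6, -1.9, 2.3]
grip_width: 0.0097
finger_force: 13.5
```

Request:
send_rows --increments '[[[-2, 0, 3], 0, 0.112], [[-4, 0, 6], 0, 0.112], [[-6, 0, 9], 0, 0.112], [[-8, 0, 12], 0, 0.112], [[-10, 0, 15], 0, 0.112], [[-12, 0, 18], 0, 0.112], [[-14, 0, 21], 0, 0.112], [[-15, 0, 24], 0, 0.112], [[-15, 0, 24], 0, 0.112]]' --squeeze 20

```text
time: 14.5
eef_pos: [0.42, 0.4278, 0.0652]
tcp_rot: [[0.602, 0.798, -0.001], [0.798, -0.602, -0.001], [-0.001, -0.0, -1.0]]
contact_force: [-0.5, -0.7, 0.1]
grip_width: 0.0096
finger_force: 13.3
```

Request:
send_rows --increments '[[[0, 0, 0], 0, 0.15], [[0, 0, 0], 0, 0.25], [[0, 0, 0], 0, 0.25], [[5, 0, 5], 0, 0.25], [[10, 0, 10], 0, 0.25], [[10, 0, 15], 0, 0.25], [[10, 0, 15], 0, 0.1], [[10, 0, 15], 0, 0], [[10, 0, 15], 0, 0], [[10, 0, 15], 0, 0], [[10, 0, 15], 0, 0], [[10, 0, 15], 0, 0]]' --squeeze 100

```text
time: 15.7
eef_pos: [0.4264, 0.4362, 0.0509]
tcp_rot: [[0.602, 0.799, 0.0], [0.799, -0.602, 0.0], [0.0, 0.0, -1.0]]
contact_force: [-0.1, -0.4, 0.8]
grip_width: 0.0083
finger_force: 97.4
```

```bash
python3 - <<'E'
from h import *
st(); shot("9",[("top",60,170,130,120,3),("scene",370,20,130,120,3)])
E
```

```text
{'time': 15.7, 'eef_pos': array([0.4264, 0.4362, 0.0509]), 'contact_force': array([-0.0883, -0.3957,  0.78  ]), 'torque': array([0.0142, 0.0315, 0.0511]), 'grip_width': 0.008346348331841499, 'finger_force': 97.44616985321045}
```

View pics/c9.png

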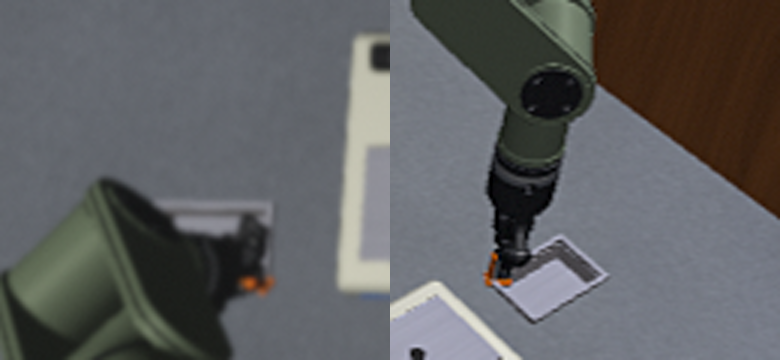

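```bash
cat > stagefit.py <<'E'
from h import *
from scipy.optimize import minimize
def rect(n,p,h=.055,k=.075,z=.09,S=8,w=None):
    x0,y0,W,Hh=w; q=(proj(n,pose(p,[(h,k,z),(h,-k,z),(-h,-k,z),(-h,k,z)]))-[x0,y0]+.5)*S-.5
    m=np.zeros((Hh*S,W*S),np.float32); cv2.fillConvexPoly(m,np.round(q*16).astype(int),1.,shift=4,lineType=cv2.LINE_AA if 0 else 8)
    return cv2.GaussianBlur(cv2.resize(m,(W,Hh),interpolation=cv2.INTER_AREA),(3,3),.6)
win={"top":(176,210,66,56),"scene":(345,112,68,54)}
def cost(p,names,ims):
    c=0
    for n in names:
        x,y,W,Hh=win[n]; m=rect(n,p,w=win[n]); d=ims[n][y:y+Hh,x:x+W]
        q=proj(n,pose(p,[(.068,.088,.09),(.068,-.088,.09),(-.06,-.088,.09),(-.06,.088,.09)]))-[x,y]
        u=np.zeros((Hh,W),np.uint8); cv2.fillConvexPoly(u,q.round().astype(int),1); u=u>0
        c+=1-np.corrcoef(m[u],d[u])[0,1]
    return c
ims={}
for n in win:
    b=cv2.imread(f"pics/{n}0.png").astype(np.float32); ims[n]=b[...,0]-b[...,2]
for names in(["top"],["scene"],["top","scene"]):
    r=minimize(lambda v:cost([.49+v[0]*.01,.236+v[1]*.01,-.035+v[2]*.05],names,ims),[0,0,0],method="Nelder-Mead",options=dict(initial_simplex=[[0,0,0],[.6,0,0],[0,.6,0],[0,0,.6]]))
    print(names,[.49+r.x[0]*.01,.236+r.x[1]*.01,-.035+r.x[2]*.05],r.fun)
E
python3 stagefit.py; python3 - <<'E'
from h import *
sc=lambda a:(np.array(a,float)-[390,0]+.5)/3-.5+[370,20]
L=[(-.042,.06,.024),(.042,.06,.024),(.042,-.06,.024)]
print(*fit([("scene",L,sc([(560,236),(609,277),(533,322)]))],[.46,.49,-.035]))
print("expected from TCP",pose([.4264,.4362,-.035],[.034,.0486,0]))
tp=lambda a:(np.array(a,float)+.5)/3-.5+[60,170]
print("top +x-y corner seen",tp([(272,202)]),"pred",proj("top",pose([*pose([.4264,.4362,-.035],[.034,.0486,0])[0,:2],-.035],[.042,-.06,.024])))
E
```

```text
['top'] [np.float64(0.49012016405200326), np.float64(0.23727263515320537), np.float64(-0.0415546133668335)] 0.012001867500834651
['scene'] [np.float64(0.4883369811805489), np.float64(0.23661154723817), np.float64(-0.03875042131740444)] 0.02691609573467535
['top', 'scene'] [np.float64(0.48936916678300724), np.float64(0.2367673334641137), np.float64(-0.042237883039011555)] 0.044744690274478915
[ 0.46    0.4815 -0.0442] [[ 0.0843 -0.2742]
 [-0.1737  0.1633]
 [ 0.0873  0.0943]]
expected from TCP [[0.4621 0.4836 0.    ]]
top +x-y corner seen [[150.3333 237.    ]] pred [[150.5612 237.1059]]
```

The tray lies flat on the table and is gripped at (500,270) in the right panel. The image fits agree with the TCP within 2 mm. I'll lift it level and bring it over the stage.

Request:
send_rows --increments '[[[0, 0, -4], 0, 0], [[0, 0, -12], 0, 0], [[0, 0, -25], 0, 0], [[0, 0, -45], 0, 0], [[0, 0, -70], 0, 0], [[0, 0, -100], 0, 0], [[0, 0, -130], 0, 0], [[0, 0, -155], 0, 0], [[0, 0, -172], 0, 0], [[0, 0, -180], 0, 0], [[0, 0, -180], 0, 0], [[0, 0, -180], 0, 0]]' --squeeze 100

```text
time: 17.0
eef_pos: [0.426, 0.4359, 0.2302]
tcp_rot: [[0.602, 0.798, -0.001], [0.798, -0.602, -0.001], [-0.001, -0.0, -1.0]]
contact_force: [-0.0, -0.4, -1.3]
grip_width: 0.0085
finger_force: 97.5
```

Request:
send_rows --increments '[[[-8, 8, 0], 0, 0], [[-24, 23, 0], 0, 0], [[-46, 44, 0], 0, 0], [[-70, 66, 0], 0, 0], [[-95, 90, 0], 0, 0], [[-120, 114, 0], 0, 0], [[-143, 136, 0], 0, 0], [[-162, 154, 0], 0, 0], [[-174, 165, 0], 0, 0], [[-179, 170, 0], 0, 0], [[-179, 170, 0], 0, 0], [[-179, 170, 0], 0, 0]]' --squeeze 100

```text
time: 18.2
eef_pos: [0.4543, 0.1913, 0.2305]
tcp_rot: [[0.602, 0.798, -0.001], [0.798, -0.602, 0.0], [-0.0, -0.0, -1.0]]
contact_force: [0.1, 0.7, -0.9]
grip_width: 0.0082
finger_force: 97.6
```

```bash
python3 - <<'E'
from h import *
st(); go([.4545,.1907,.2109],-.0415+.96-np.pi/2); shot("10",[("top",120,150,160,160,2),("scene",300,40,160,160,2)])
# numeric check of tilt: predicted rim corners vs image, by edge search along the rim's outer sides
c=observe()["eef_pos"]; g=(-.034,-.0486,.0509)
for th in(-.05,0,.05,.1): print(th,proj("scene",tray(c,th,g,-.0385)).round(1).tolist())
im=cams.camera("scene")
q=proj("scene",tray(c,0,g,-.0385))
cn=cv2.goodFeaturesToTrack(cv2.cvtColor(im,cv2.COLOR_BGR2GRAY),300,.02,3).reshape(-1,2)
for p in q: d=np.linalg.norm(cn-p,axis=1); i=np.argsort(d)[:4]; print(p,cn[i].tolist())
E
```

```text
{'time': 18.2, 'eef_pos': array([0.4543, 0.1913, 0.2305]), 'contact_force': array([ 0.061 ,  0.6831, -0.929 ]), 'torque': array([-0.0755,  0.0619, -0.0212]), 'grip_width': 0.008176385850214487, 'finger_force': 97.59193897247314}
t 18.2 pos [0.4543 0.1913 0.2305] shift [-0.3  0.5 19.6] turn 0.0062
-0.05 [[390.3, 96.9], [408.3, 112.6], [378.2, 131.3]]
0 [[389.7, 97.8], [407.6, 114.1], [377.7, 131.6]]
0.05 [[389.1, 98.8], [406.8, 115.6], [377.2, 132.0]]
0.1 [[388.4, 99.7], [405.8, 117.0], [376.6, 132.4]]
[389.7081  97.8361] [[389.0, 99.0], [387.0, 107.0], [382.0, 104.0], [376.0, 90.0]]
[407.5905 114.0964] [[402.0, 113.0], [398.0, 115.0], [396.0, 123.0], [393.0, 124.0]]
[377.7139 131.6395] [[377.0, 131.0], [377.0, 137.0], [380.0, 138.0], [369.0, 126.0]]
```

Request:
send_rows --increments '[[[0, 0, 4], 0.003, 0], [[0, 0, 10], 0.006, 0], [[0, 0, 16], 0.006, 0], [[0, 0, 19.5], 0.006, 0], [[0, 0, 19.5], 0.006, 0], [[0, 0, 19.5], 0.006, 0], [[0, 0, 19.5], 0.006, 0]]' --squeeze 100

```text
time: 19.05
eef_pos: [0.4546, 0.191, 0.2115]
tcp_rot: [[0.607, 0.795, 0.001], [0.795, -0.607, 0.0], [0.0, 0.0, -1.0]]
contact_force: [-0.1, -0.2, 0.6]
grip_width: 0.0084
finger_force: 97.6
```

```bash
python3 - <<'E'
from h import *
st(); s=observe(); c=s["eef_pos"]; R=s["tcp_rot"]
yaw=np.arctan2(R[1,1],R[0,1])+np.pi/2-.96; print("yaw",yaw,"centre",pose([c[0],c[1],yaw],[.034,.0486,0]))
ims=[cams.camera("scene") for _ in range(4)]; cv2.imwrite("pics/scene11.png",ims[0]); cv2.imwrite("pics/top11.png",cams.camera("top"))
im=np.mean(ims,0).astype(np.float32)
G=np.sqrt(sum(cv2.Sobel(im[...,k],cv2.CV_32F,1,0)**2+cv2.Sobel(im[...,k],cv2.CV_32F,0,1)**2 for k in range(3)))
def sc(th,du,dv):
    q=proj("scene",tray(c,th,(-.034,-.0486,.0509),yaw))+[du,dv]; t=np.linspace(.03,.97,80)[:,None]
    p=np.vstack([q[0]+(q[1]-q[0])*t,q[1]+(q[2]-q[1])*t]).astype(np.float32)
    return cv2.remap(G,p[:,:1],p[:,1:],cv2.INTER_LINEAR).mean()
for th in np.arange(-.12,.21,.02):
    print(round(th,2),round(sc(th,0,0),1),max((round(sc(th,a,b),1),a,b) for a in np.arange(-1.5,1.6,.5) for b in np.arange(-1.5,1.6,.5)))
E
```

```text
{'time': 19.05, 'eef_pos': array([0.4546, 0.191 , 0.2115]), 'contact_force': array([-0.1435, -0.1781,  0.5758]), 'torque': array([-0.0875, -0.0071,  0.0017]), 'grip_width': 0.008372737087935057, 'finger_force': 97.59118437767029}
yaw -0.04125329952942003 centre [[0.4906 0.2382 0.    ]]
-0.12 209.2 (np.float32(321.3), np.float64(-1.5), np.float64(1.5))
-0.1 214.7 (np.float32(363.8), np.float64(-1.5), np.float64(1.5))
-0.08 222.9 (np.float32(377.2), np.float64(-1.0), np.float64(1.5))
-0.06 246.2 (np.float32(377.6), np.float64(-1.5), np.float64(0.0))
-0.04 298.5 (np.float32(449.1), np.float64(-1.5), np.float64(1.5))
-0.02 348.5 (np.float32(511.9), np.float64(-1.5), np.float64(1.5))
0.0 347.8 (np.float32(501.6), np.float64(-1.0), np.float64(1.0))
0.02 354.8 (np.float32(494.7), np.float64(-1.0), np.float64(0.5))
0.04 445.5 (np.float32(499.2), np.float64(-0.5), np.float64(0.5))
0.06 498.4 (np.float32(498.4), np.float64(0.0), np.float64(0.0))
0.08 442.8 (np.float32(486.9), np.float64(-1.0), np.float64(-1.5))
0.1 357.2 (np.float32(478.6), np.float64(0.5), np.float64(-1.0))
0.12 309.4 (np.float32(462.6), np.float64(1.0), np.float64(-1.0))
0.14 290.3 (np.float32(455.5), np.float64(1.5), np.float64(-1.5))
0.16 267.4 (np.float32(405.4), np.float64(1.5), np.float64(-1.5))
0.18 248.3 (np.float32(351.2), np.float64(-1.5), np.float64(1.5))
0.2 239.2 (np.float32(385.2), np.float64(-1.5), np.float64(0.0))
```

```bash
cat > tl.py <<'E'
from h import *
def grad(im):
    im=im.astype(np.float32); return np.sqrt(sum(cv2.Sobel(im[...,k],cv2.CV_32F,1,0)**2+cv2.Sobel(im[...,k],cv2.CV_32F,0,1)**2 for k in range(3)))
def best(im,n,c,yaw,ths,r=2.2):
    G=grad(im); t=np.linspace(.03,.97,80)[:,None]; out=[]
    for th in ths:
        q0=proj(n,tray(c,th,(-.034,-.0486,.0509),yaw)); b=(0,)
        for a in np.arange(-r,r+.1,.2):
            for e in np.arange(-r,r+.1,.2):
                q=q0+[a,e]; p=np.vstack([q[0]+(q[1]-q[0])*t,q[1]+(q[2]-q[1])*t]).astype(np.float32)
                b=max(b,(float(cv2.remap(G,p[:,:1],p[:,1:],cv2.INTER_LINEAR).mean()),round(a,1),round(e,1)))
        out.append((round(th,2),round(b[0]),*b[1:]))
    return out
E
python3 - <<'E'
from tl import *
for y in(-.035,-.042):print("table",best(cv2.imread("pics/scene9.png"),"scene",[.4264,.4362,.0509],y,[-.06,-.03,0,.03,.06]))
for o in best(cv2.imread("pics/scene11.png"),"scene",[.4546,.191,.2115],-.0413,np.arange(-.08,.13,.02)): print(o)
E
```

```text
table [(-0.06, 394, np.float64(-2.2), np.float64(1.4)), (-0.03, 473, np.float64(-2.2), np.float64(0.6)), (0, 513, np.float64(-2.2), np.float64(0.0)), (0.03, 518, np.float64(-1.6), np.float64(-0.6)), (0.06, 514, np.float64(-1.2), np.float64(-1.2))]
table [(-0.06, 393, np.float64(-2.2), np.float64(1.2)), (-0.03, 476, np.float64(-2.2), np.float64(0.4)), (0, 517, np.float64(-2.2), np.float64(-0.2)), (0.03, 515, np.float64(-1.6), np.float64(-0.6)), (0.06, 510, np.float64(-1.2), np.float64(-1.2))]
(np.float64(-0.08), 444, np.float64(-2.2), np.float64(2.2))
(np.float64(-0.06), 510, np.float64(-2.2), np.float64(2.2))
(np.float64(-0.04), 510, np.float64(-1.8), np.float64(2.0))
(np.float64(-0.02), 509, np.float64(-1.4), np.float64(1.6))
(np.float64(0.0), 507, np.float64(-1.2), np.float64(1.2))
(np.float64(0.02), 510, np.float64(-2.0), np.float64(-0.4))
(np.float64(0.04), 506, np.float64(-1.8), np.float64(-0.8))
(np.float64(0.06), 500, np.float64(-1.4), np.float64(-1.2))
(np.float64(0.08), 491, np.float64(-1.0), np.float64(-1.6))
(np.float64(0.1), 480, np.float64(-0.6), np.float64(-2.0))
(np.float64(0.12), 469, np.float64(1.0), np.float64(-1.2))
```

Request:
send_rows --increments '[[[0, 0, 0], 0, 0], [[0, 0, 0], 0, 0], [[0, 0, 0], 0, 0], [[0, 0, 0], 0, 0], [[0, 0, 0], 0, 0], [[0, 0, 0], 0, 0], [[0, 0, 0], 0, 0], [[0, 0, 0], 0, 0], [[0, 0, 0], 0, 0], [[0, 0, 0], 0, 0]]' --squeeze 100

```text
time: 20.3
eef_pos: [0.4544, 0.191, 0.2113]
tcp_rot: [[0.607, 0.795, -0.0], [0.795, -0.607, -0.0], [-0.0, 0.0, -1.0]]
contact_force: [0.6, 0.8, -1.4]
grip_width: 0.0086
finger_force: 97.6
```

```bash
python3 - <<'E'
from tl import *
im=cams.camera("scene"); a=cv2.imread("pics/scene11.png")
s=observe(); st(); print(np.abs(s["joint_velocities"]).max())
box=lambda i:cv2.cvtColor(i,cv2.COLOR_BGR2GRAY)[85:140,365:415].astype(np.float32)
print("far-side image shift px",cv2.phaseCorrelate(box(a),box(im),cv2.createHanningWindow((50,55),cv2.CV_32F)), "mean abs diff",np.abs(box(a)-box(im)).mean())
for o in best(im,"scene",s["eef_pos"],-.0413,[-.01,0,.01,.02,.03],3): print(o)
E
```

```text
{'time': 20.35, 'eef_pos': array([0.4544, 0.191 , 0.2113]), 'contact_force': array([ 0.0765, -0.7293, -0.5434]), 'torque': array([-0.0343,  0.0533, -0.0027]), 'grip_width': 0.008354786613295972, 'finger_force': 97.59182810783386}
0.04545639456178604
far-side image shift px ((-0.02431301732974589, 0.011122626224661758), 1.0493564693927764) mean abs diff 1.304
(-0.01, 514, np.float64(-2.6), np.float64(0.2))
(0, 514, np.float64(-2.4), np.float64(0.0))
(0.01, 514, np.float64(-2.2), np.float64(-0.2))
(0.02, 512, np.float64(-2.0), np.float64(-0.4))
(0.03, 510, np.float64(-2.0), np.float64(-0.6))
```

```bash
python3 -c "
from bench import ticket
print(ticket.finish_job())"
```

```text
the job is handed in; nothing more can be done
None
```

I handed the job in with the top tray held still over the stage, level to within about 0.02 rad, about 70 mm up, and centred and squared to within roughly 2 mm by camera and TCP estimates. On the first try it popped off at about 0.06 rad, so I let it settle back and peeled it again to about 0.28 rad; the stack looked seated throughout. I then set it flat on open table to level and re-grip it.

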